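# Refit the washed burner knob and hold it in to light the hob

### The arm

A 6-joint arm with a two-finger parallel gripper is mounted at the origin on a cart in front of the work surface, level with it; the furniture and walls round the work are solid. World frame = base frame: x ahead of the robot, y to its left, z up, the work surface at z = 0. Lengths are in m, angles in rad, forces in N, time in s.
With the tool pointing down it reaches from about 0.35 to 0.925 m from the base axis. Payload 6.4 kg.
Tool frame: the origin (TCP) lies on the centre line of the jaws, within the pads' length; the fingertips stand 17 mm ahead of it and the grasp point (between the pads) lies 2 mm behind it (finger_overhang is the distance from the TCP to the fingertips, in m); z points along the fingers, y is the line along which they close (so a half turn about z gives the same grasp; the last joint's range is limited). The gripper opens to 94 mm and grips with 3 to 60 N. Pads are 16 mm wide; open, the fingers measure 119 mm over their backs; the gripper's body (75 mm by 177 mm) begins 78 mm behind the grasp point.
Start: joints at [-1.38, 0.245, 1.558, -0, 1.339, -0.174], TCP at [0.232, -0.607, 0.222] pointing down, gripper open.
Joint ranges: [-3.13, 3.13], [-1.02, 2.26], [0.13, 2.54], [-0.95, 4.09], [0.21, 2.88], [-2.74, 2.74]. Speed limits (rad/s): [2.57, 2.57, 3.14, 3.14, 3.14, 3.14].

### API

Orientations are given as a 3x3 rotation matrix whose columns are the frame's x, y, z axes.
In Python, from station import * gives the robot as it stands.
- The arm moves only by the shell command python3 -m inch 'ROWS'. ROWS is JSON, a list of rows, each an object with "grip": the closure in counts, from 0 (fully open) to 255 (shut); "travel": the shift along the world's x, y, z in units of 25 mm (1.0 is 25 mm), a list of three; "rot": the turn, a rotation vector about the world's x, y, z in units of 5 degrees (1.0 is 5 degrees), a list of three. A call has 1 to 8 rows; each row shifts and turns the commanded pose from where the row before left it; what a row does not reach is not made up. A row lasts 1/12 s, in which the tool goes at most 41.7 mm and 7.16 degrees, less where a joint would pass 70% of its speed; a pose out of reach is approached as far as the arm can. A call is refused whole if a number of a shift passes 1 or a number of a turn 1, either way. A call with a gripper value outside its range is refused whole. The fingers move at their own pace and stop on an object; the grip force is fixed at half the most. Time passes only in rows, so rows that do not move let the fingers close. It gives the time, the measured TCP pose, the force, the opening and the grip force at its end, in the units of the state.
- state(): the state, without advancing time (a new reading comes with each control period).
- snapshot(name): name is "scene" or "top" or "wrist"; returns a dict with "color" (480x640x3 uint8, blue, green, red), "range_z" (480x640 float32, m along the optical axis (not along the pixel's ray), 0 where there is no reading), "fx", "fy", "cx", "cy" (pixels), "view" (4x4, takes a point from world to camera coordinates); the wrist camera has in their place "T_tool_cam" (4x4, takes a point from camera to tool coordinates, whose origin is the TCP and whose axes are the flange's). Camera axes: x right, y down, z forward; pixel columns grow to the right and rows downward; lengths in m; the calibration is good to about 2 mm. A picture is of the moment at which its call begins: read the wrist's pose just before it.
- sign_off(): hands the job in; it is judged then, once.
The state is a dict: "t": time; "q": joint angles; "joint_velocities": joint speeds; "joint_efforts": joint torques, N m; "eef_pos": TCP position; "orientation": TCP orientation; "force": force on the tool from outside, world axes, zero at the start; "torque": the same for the moment, N m; "grip_width": finger opening in m; "gripper_force": force on a finger pad.
Only numpy, scipy, OpenCV 4.12 (cv2) and the standard library are available. Lean on these libraries where they do the work, as an engineer would, in place of code of your own. Each camera call takes 0.05 s, during which the arm holds its last target. There are 200 camera calls.

### The job

Get the little gas hob going again after its clean: first turn the timer dial until its white line points at the green mark, so that the gas is let through. Then put the washed knob that lies on the worktop back on the bare burner spindle, turned so that the flat in its bore matches the flat of the spindle and pushed fully home. Press it in all the way against the valve spring and finish like that, still holding it pressed in as one does while the flame catches, with the timer still on the mark and the food tin, salt shaker and spice jar left standing where they are.

Things in the scene. Friction and masses are not known exactly. Their poses are not given: they have to be found in the camera images.
- hob: Cream one-burner gas hob, fixed, 300 mm deep (x), 270 wide (y), panel 60 mm above the worktop. Origin under its centre; x away from its front edge, y to its left, z up. Burner and black pan support: centre x = +40 mm, 105 mm high, its foot ring reaching to x = -56 mm. On the front strip (x = -108 mm): left (y = +66 mm) the black timer dial, right (y = -66 mm) the bare steel spindle.
- timer (a joint): Angle (rad) of the timer dial, growing clockwise seen from above; at 0 the white line points straight back (hob +x). Black strokes every 20 degrees; the one wide green stroke, the mark, is at 1.745 (100 degrees clockwise: line to the right). Range 0 to 5.2, light friction (0.04 N m); it stays where it is left. Starts at 0.30 to 1.15.
- timer_grip (a point): Point on the timer dial's axis inside its grip bar, 90 mm above the worktop, 28 above the dial's underside. x along the bar to the white line (turns with the dial), z up. Black dial: skirt 42 mm across, 17 high; on it a grip bar 39 mm long (x), 14 wide (y), from 17 to 37 mm above the underside.
- timer_mark (a point): The green stroke (4 x 11 mm) printed on the hob beside the timer dial, 30 mm from the dial's axis.
- knob: The loose burner knob, black, 36 to 63 g, upright on the worktop left of the hob. Origin centre of its underside, z up. Skirt 42 mm across, 17 high; grip bar 39 mm long (x), 14 wide (y), 17 to 37 mm above the underside. White line on the bar top, at its +x end. Underside: D-shaped blind bore on the axis, 13.5 mm across, 15 deep, flat on the +x side (under the white line), 3.75 mm off axis.
- spindle_tip (a point): Centre of the tip of the burner spindle, a steel D-shaft, 82 mm above the worktop (22 above the panel) at rest. 12 mm across, flat 3 mm off axis on the +x side; x points out of the flat, z up; last 2 mm of the tip tapered. Turns with friction 0.06 N m. The knob goes on with its +x within 8 degrees of this x; home = its underside 15 mm below the tip (bore floor on the tip).
- valve (a joint): How far the spindle is pressed down into the gas valve (m): 0 at rest, 0.005 at its stop. A spring pushes back with 4 N at the start and 8 N at the stop.
- salt_shaker: Bystander: salt shaker with a grey top, 44 mm across, 90 mm high, left of the hob towards the back. Origin at its foot.
- spice_jar: Bystander: spice jar with a red lid, 45 mm across, 106 mm high, left of the hob towards the back. Origin at its foot.
- beans_tin: Bystander: tall food tin with a red and white label, 76 mm across, 110 mm high, left of the hob towards the back. Origin at its foot.
There are look-alikes about, which are no part of the job. There is more than one size of the knob; the job needs the smallest.

How it is judged:
By the outcome, as a careful person would: the job done as asked, in the order asked, and still so for the second after the job is handed in, while the arm keeps its last pose, push and grip.
It also fails if it takes over 51 s, if anything falls off the work surface, if the arm or the gripper's body presses on something with over 40 N, if the wrist force passes 120 N, or if a joint passes its speed limit or range.

## Working session

There is one attempt and no reset: what is moved stays moved. The work goes in short steps, Python scripts to look and compute and a shell command to move; the robot and the scene stay as the last step left them, time stands still between calls to the robot, and variables do not carry over. Pictures are saved under pics/ and viewed, at most 12 in all, crops included, and the job is handed in when it is done.

```bash
ls; mkdir -p pics; cat > h.py <<'E'
from station import *
import numpy as np, cv2
def save(n,s,crop=None,scale=1):
    im=s["color"]
    if crop: x0,y0,x1,y1=crop; im=im[y0:y1,x0:x1]
    cv2.imwrite("pics/"+n,cv2.resize(im,None,fx=scale,fy=scale,interpolation=cv2.INTER_CUBIC))
def c2w(s,st=None):
    if "view" in s: return np.linalg.inv(s["view"])
    T=np.eye(4);T[:3,:3]=np.array(st["orientation"]);T[:3,3]=st["eef_pos"]
    return T@s["T_tool_cam"]
def ray(s,u,v,st=None):
    T=c2w(s,st);d=np.array([(u-s["cx"])/s["fx"],(v-s["cy"])/s["fy"],1.])
    return T[:3,3],T[:3,:3]@d
def onz(s,u,v,z,st=None):
    o,d=ray(s,u,v,st);return o+d*(z-o[2])/d[2]
def dep(s,u,v,st=None):
    o,d=ray(s,u,v,st);return o+d*s["range_z"][int(v),int(u)]
E
python3 - <<'E'
from h import *
import pickle
a=snapshot("scene");b=snapshot("top");pickle.dump((a,b),open("s.pkl","wb"))
im=np.hstack([a["color"],b["color"]])
save("top.png",b);save("scene.png",a)
s=state();print(s["t"],s["eef_pos"],s["orientation"],s["force"],s["grip_width"])
E
```

```text
pics
0.1 [ 0.23180708 -0.60671151  0.22145845] [[ 9.34186159e-01  3.56785772e-01 -3.64873068e-04]
 [ 3.56785870e-01 -9.34184714e-01  1.66204316e-03]
 [ 2.52134510e-04 -1.68283927e-03 -9.99998552e-01]] [-0.93771643 -0.54871743 -0.54304261] 0.0938805836664195
```

View pics/top.png

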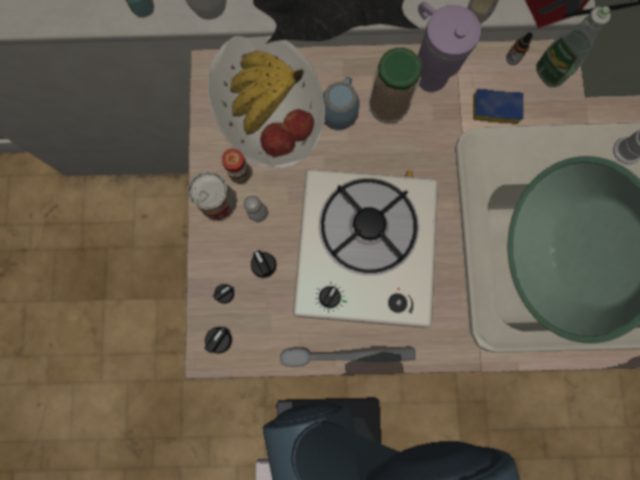

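View pics/scene.png

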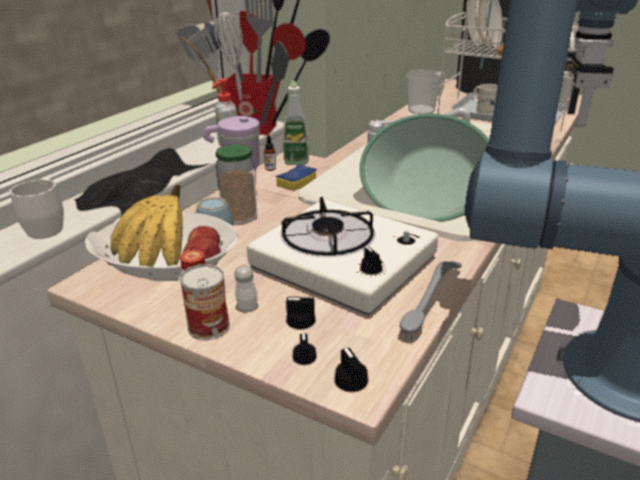

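The top view shows three black knobs at (262,263), (224,293) and (218,340). The one at (224,293) looks smallest. The timer is at (330,297), the spindle at (398,302), the tin at (212,197), the salt at (255,208) and the spice jar at (235,163). I'll measure them and check with an enlarged crop.

```bash
python3 - <<'E'
from h import *
import pickle
a,b=pickle.load(open("s.pkl","rb"))
im=b["color"][220:380,190:430];cv2.imwrite("pics/c.png",cv2.resize(im,None,fx=3.3,fy=3.3,interpolation=cv2.INTER_CUBIC))
for s,nm,R in((b,"top",(190,225,435,365)),(a,"scene",(270,220,430,400))):
    x0,y0,x1,y1=R;m=(s["color"].max(2)<75).astype(np.uint8);z=np.zeros_like(m);z[y0:y1,x0:x1]=m[y0:y1,x0:x1]
    n,l,st,c=cv2.connectedComponentsWithStats(z)
    for i in range(1,n):
        if st[i,4]>60:
            vv,uu=np.where(l==i);P=np.array([dep(s,u,v) for u,v in zip(uu,vv)])
            print(nm,c[i].round(1),st[i],"dep med",np.median(P,0).round(3),"lo",P.min(0).round(3),"hi",P.max(0).round(3))
s=b
print("hob corners",[onz(s,u,v,.06).round(3) for u,v in((306,171),(437,180),(429,325),(295,316))])
for u,v in((330,297),(398,302),(368,223)):print(dep(s,u,v).round(3))
E
```

```text
top [370.4 243.4] [ 321  225   96   48 1169] dep med [ 0.569 -0.077  0.083] lo [ 0.39  -0.169  0.058] hi [0.604 0.033 1.086]
top [263.3 264.9] [251 251  25  27 478] dep med [0.532 0.136 0.024] lo [ 0.39   0.033 -0.005] hi [0.56  0.163 1.086]
top [223.7 293.6] [214 284  20  19 273] dep med [0.475 0.219 0.019] lo [ 0.39   0.033 -0.001] hi [0.498 0.24  1.086]
top [329.  297.4] [320 287  20  21 303] dep med [0.459 0.009 0.08 ] lo [ 0.39  -0.012  0.069] hi [0.48  0.033 1.086]
top [397.1 302.7] [389 294  18  18 223] dep med [ 0.448 -0.124  0.061] lo [ 0.432 -0.142  0.054] hi [ 0.465 -0.109  0.08 ]
top [218.1 340.2] [205 327  27  26 526] dep med [0.384 0.226 0.024] lo [ 0.362  0.033 -0.002] hi [0.411 0.256 1.086]
top [374.4 356.2] [301 347 111  18 745] dep med [ 0.347 -0.085  0.043] lo [ 0.329 -0.154 -0.005] hi [0.39  0.065 1.086]
scene [327.1 233.9] [282 220  91  35 795] dep med [ 0.58  -0.047  0.082] lo [ 0.073 -0.154  0.065] hi [0.702 0.847 0.647]
scene [405.6 240.6] [398 237  16   7  62] dep med [ 0.443 -0.12   0.064] lo [ 0.073 -0.138  0.061] hi [0.461 0.847 0.647]
scene [370.8 262.8] [361 249  21  25 376] dep med [0.455 0.017 0.081] lo [ 0.073 -0.     0.062] hi [0.477 0.847 0.647]
scene [321.  294.9] [270 273 101  42 164] dep med [0.538 0.061 0.01 ] lo [ 0.43   0.039 -0.   ] hi [0.665 0.074 0.015]
scene [300.4 312.9] [287 298  28  31 744] dep med [0.526 0.15  0.026] lo [0.073 0.129 0.003] hi [0.553 0.847 0.647]
scene [304.  352.6] [293 335  23  29 414] dep med [0.469 0.233 0.019] lo [0.073 0.206 0.003] hi [0.493 0.847 0.647]
scene [350.5 373.9] [335 350  32  41 900] dep med [0.377 0.246 0.025] lo [0.073 0.214 0.005] hi [0.406 0.847 0.647]
hob corners [array([0.719, 0.046, 0.06 ]), array([ 0.693, -0.219,  0.06 ]), array([ 0.404, -0.184,  0.06 ]), array([0.427, 0.074, 0.06 ])]
[0.459 0.006 0.1  ]
[ 0.448 -0.123  0.081]
[ 0.601 -0.072  0.089]
```

View pics/c.png

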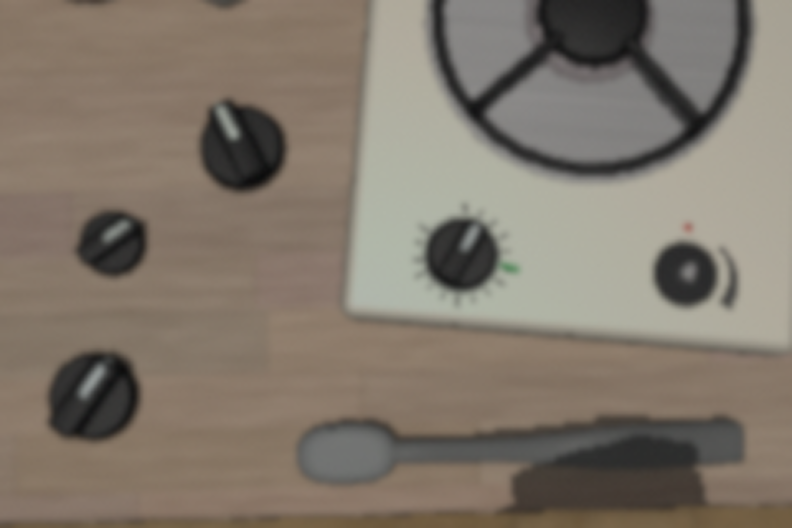

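The crop confirms it. The knob at crop (112,243), which is (224,293) in the image, is about 20 px or 42 mm across. The other two are about 56 mm. The white line on the timer points up-right, and the green mark lies to its right at crop (510,268).

```bash
python3 - <<'E'
from h import *
s=snapshot("wrist");print(np.array(s["T_tool_cam"]).round(3),s["fx"],s["cx"],s["cy"])
E
python3 -m inch '[{"grip":0,"travel":[0.3,1,0.1],"rot":[0,0,1]},{"grip":0,"travel":[0.3,1,0.1],"rot":[0,0,1]},{"grip":0,"travel":[0.3,1,0.1],"rot":[0,0,1]},{"grip":0,"travel":[0.3,1,0.1],"rot":[0,0,1]},{"grip":0,"travel":[0.3,1,0.1],"rot":[0,0,1]},{"grip":0,"travel":[0.3,1,0.1],"rot":[0,0,1]},{"grip":0,"travel":[0.3,1,0.1],"rot":[0,0,1]},{"grip":0,"travel":[0.3,1,0.1],"rot":[0,0,1]}]'
```

```text
[[ 0.    -0.974 -0.227  0.064]
 [ 1.     0.     0.    -0.   ]
 [-0.    -0.227  0.974 -0.162]
 [ 0.     0.     0.     1.   ]] 419.679426840345 327.22118863244117 233.11993610101362
t: 0.82
eef_pos: [0.292, -0.4058, 0.2422]
orientation: [[0.483, 0.876, -0.0], [0.876, -0.483, 0.001], [0.0, -0.0, -1.0]]
force: [0.7, 0.4, 0.5]
grip_width: 0.0936
gripper_force: 0.0
```

```bash
python3 -m inch '[{"grip":0,"travel":[0.35,0.84,0],"rot":[0,0,1]},{"grip":0,"travel":[0.35,0.84,0],"rot":[0,0,1]},{"grip":0,"travel":[0.35,0.84,0],"rot":[0,0,1]},{"grip":0,"travel":[0.35,0.84,0],"rot":[0,0,1]},{"grip":0,"travel":[0.35,0.84,0],"rot":[0,0,1]},{"grip":0,"travel":[0.35,0.84,0],"rot":[0,0,1]},{"grip":0,"travel":[0.35,0.84,0],"rot":[0,0,1]},{"grip":0,"travel":[0.35,0.84,0],"rot":[0,0,1]}]' >/dev/null
python3 -m inch '[{"grip":0,"travel":[0.35,0.84,0],"rot":[0,0,1]},{"grip":0,"travel":[0.35,0.84,0],"rot":[0,0,1]},{"grip":0,"travel":[0.35,0.84,0],"rot":[0,0,1]},{"grip":0,"travel":[0.35,0.84,0],"rot":[0,0,1]},{"grip":0,"travel":[0.35,0.84,0],"rot":[0,0,1]},{"grip":0,"travel":[0.35,0.84,0],"rot":[0,0,1]},{"grip":0,"travel":[0.35,0.84,0],"rot":[0,0,1]},{"grip":0,"travel":[0.35,0.84,0],"rot":[0,0,1]}]'
python3 - <<'E'
from h import *
import pickle
st=state();s=snapshot("wrist");pickle.dump((st,s),open("w1.pkl","wb"));save("w1.png",s)
E
```

```text
t: 2.15
eef_pos: [0.432, -0.07, 0.2423]
orientation: [[-0.779, 0.627, -0.0], [0.627, 0.779, 0.0], [0.0, -0.0, -1.0]]
force: [0.0, 0.2, 0.2]
grip_width: 0.0937
gripper_force: 0.0
```

View pics/w1.png

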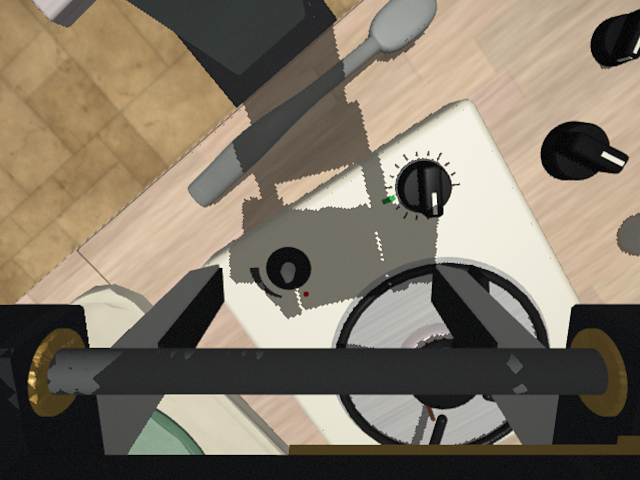

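The wrist view shows the timer dial at (425,187) with its white line at (434,200), the green mark at (389,200) and the spindle tip at (288,270) in its black collar.

```bash
python3 - <<'E'
from h import *
import pickle
st,s=pickle.load(open("w1.pkl","rb"));a,b=pickle.load(open("s.pkl","rb"))
c=s["color"];c16=c.astype(int)
def comp(m,R,mina=8):
    x0,y0,x1,y1=R;z=np.zeros(m.shape,np.uint8);z[y0:y1,x0:x1]=m[y0:y1,x0:x1]
    n,l,t,ce=cv2.connectedComponentsWithStats(z)
    return [(l==i,ce[i],t[i,4]) for i in range(1,n) if t[i,4]>=mina]
g=comp((c16[:,:,1]-c16[:,:,2]>50),(360,140,470,240))
for m,ce,n in g: print("green",ce,n,onz(s,*ce,.06,st).round(4))
w=comp(c16.min(2)>140,(415,170,443,217))
for m,ce,n in w:
    uu=np.argwhere(m)[:,::-1];P=np.array([onz(s,u,v,.099,st) for u,v in uu]);D=np.array([dep(s,u,v,st) for u,v in uu])
    vx,vy=cv2.fitLine(P[:,:2].astype(np.float32),2,0,.01,.01)[:2,0]
    print("white",ce,n,P.mean(0).round(4),"depth z",np.median(D[:,2]).round(4),"dir",np.degrees(np.arctan2(vy,vx)))
d=comp(c16.max(2)<70,(390,150,460,225),200)
for m,ce,n in d:
    uu=np.argwhere(m|False)[:,::-1];D=np.array([dep(s,u,v,st) for u,v in uu]);t=D[(D[:,2]>.092)&(D[:,2]<.11)]
    r=cv2.minAreaRect(t[:,:2].astype(np.float32)*1000);print("timer dark",n,ce,D.mean(0).round(4),"bar top",t.mean(0).round(4),np.median(t[:,2]),r)
# spindle by colour
k=comp((c16.max(2)>60),(272,254,304,286),20)
for m,ce,n in k:
    uu=np.argwhere(m)[:,::-1];D=np.array([dep(s,u,v,st) for u,v in uu]);
    print("grey",ce,n,c16[m].mean(0),np.median(D,0).round(4),onz(s,*ce,.082,st).round(4))
x0,y0,x1,y1=268,250,308,290
t=[dep(s,u,v,st) for v in range(y0,y1) for u in range(x0,x1)];t=np.array([p for p in t if .075<p[2]<.09])
print("spindle depth",len(t),t.mean(0).round(4),cv2.minAreaRect(t[:,:2].astype(np.float32)*1000))
A=cv2.resize(c[250:290,268:308],(560,560),interpolation=cv2.INTER_CUBIC);cv2.imwrite("pics/sp.png",A)
# two-view height check: ray intersection top cam vs wrist for white line & spindle
def two(p,q):
    o1,d1=ray(s,*p,st);o2,d2=ray(b,*q);M=np.stack([d1,-d2],1);k=np.linalg.lstsq(M,o2-o1,rcond=None)[0]
    return (o1+k[0]*d1).round(4),(o2+k[1]*d2).round(4)
print("spindle two-view",two((288,270),(398.2,302.2)))
E
```

```text
green [388.9245283  199.03773585] 53 [ 0.4518 -0.0216  0.06  ]
white [434.         198.76666667] 60 [0.4642 0.0034 0.099 ] depth z 0.0989 dir -33.548267
timer dark 2213 [423.59647537 187.53456846] [0.4555 0.0034 0.0867] bar top [0.4582 0.0063 0.0976] 0.09782529413558128 ((459.85504150390625, 6.423232078552246), (14.595507621765137, 37.98573303222656), 58.77326965332031)
grey [287.81860465 271.80465116] 215 [77.65116279 78.99534884 78.80465116] [ 0.4443 -0.1222  0.0799] [ 0.4434 -0.1209  0.082 ]
spindle depth 148 [ 0.4454 -0.1232  0.0804] ((446.00811767578125, -123.3370132446289), (8.912128448486328, 11.961791038513184), 74.27033996582031)
spindle two-view (array([ 0.4492, -0.1298,  0.0468]), array([ 0.4498, -0.1291,  0.0467]))
```

View pics/sp.png

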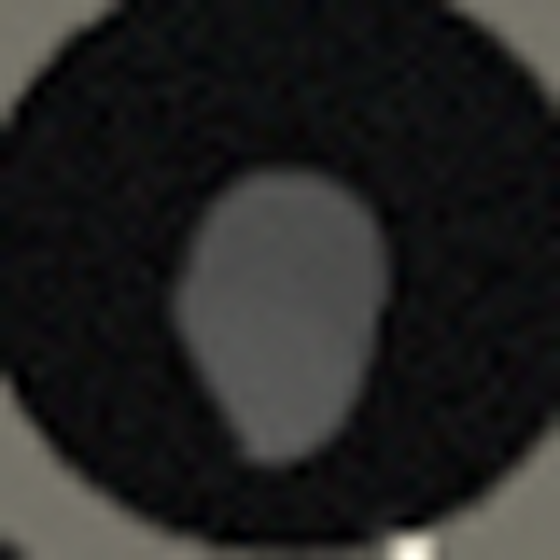

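```bash
python3 -m inch '[{"grip":0,"travel":[0.28,0.765,-0.4],"rot":[0,0,0.365]},{"grip":0,"travel":[0.28,0.765,-0.4],"rot":[0,0,0.365]},{"grip":0,"travel":[0.28,0.765,-0.4],"rot":[0,0,0.365]},{"grip":0,"travel":[0.28,0.765,-0.4],"rot":[0,0,0.365]},{"grip":60,"travel":[0,0,-0.9],"rot":[0,0,0]},{"grip":60,"travel":[0,0,-0.9],"rot":[0,0,0]},{"grip":60,"travel":[0,0,-0.9],"rot":[0,0,0]},{"grip":60,"travel":[0,0,-0.9],"rot":[0,0,0]}]'
python3 -m inch '[{"grip":100,"travel":[0,0,-0.3],"rot":[0,0,0]},{"grip":100,"travel":[0,0,-0.15],"rot":[0,0,0]},{"grip":150,"travel":[0,0,0],"rot":[0,0,0]}]'
```

```text
t: 2.87
eef_pos: [0.4597, 0.0052, 0.1114]
orientation: [[-0.85, 0.527, 0.0], [0.527, 0.85, -0.0], [-0.0, -0.0, -1.0]]
force: [-0.3, -1.1, -0.0]
grip_width: 0.0729
gripper_force: 0.0
t: 3.12
eef_pos: [0.4597, 0.0051, 0.101]
orientation: [[-0.85, 0.527, -0.001], [0.527, 0.85, 0.0], [0.001, -0.0, -1.0]]
force: [-0.4, 0.0, 0.3]
grip_width: 0.0554
gripper_force: 0.0
```

Now I'm close enough to grip the bar, so I'll close on it.

```bash
python3 -m inch '[{"grip":255,"travel":[0,0.02,0],"rot":[0,0,0]},{"grip":255,"travel":[0,0,0],"rot":[0,0,0]},{"grip":255,"travel":[0,0,0],"rot":[0,0,0]},{"grip":255,"travel":[0,0,0],"rot":[0,0,0]},{"grip":255,"travel":[0,0,0],"rot":[0,0,0]},{"grip":255,"travel":[0,0,0],"rot":[0,0,0]},{"grip":255,"travel":[0,0,0],"rot":[0,0,0]}]'
python3 - <<'E'
from h import *
import pickle
st=state();s=snapshot("wrist");pickle.dump((st,s),open("w2.pkl","wb"));save("w2.png",s)
print(st["gripper_force"],st["grip_width"],st["force"])
E
```

```text
t: 3.7
eef_pos: [0.4605, 0.0064, 0.1016]
orientation: [[-0.85, 0.527, 0.002], [0.527, 0.85, 0.002], [-0.001, 0.002, -1.0]]
force: [1.3, 4.2, 0.3]
grip_width: 0.0134
gripper_force: 30.0
29.995766580104828 0.013386456692032915 [1.31054672 4.22779641 0.28220458]
```

```bash
python3 -m inch '[{"grip":255,"travel":[0.02,0.05,0],"rot":[0,0,-0.9]},{"grip":255,"travel":[0,0,0],"rot":[0,0,-0.9]},{"grip":255,"travel":[0,0,0],"rot":[0,0,-0.9]},{"grip":255,"travel":[0,0,0],"rot":[0,0,-0.9]},{"grip":255,"travel":[0,0,0],"rot":[0,0,-0.9]},{"grip":255,"travel":[0,0,0],"rot":[0,0,-0.9]},{"grip":255,"travel":[0,0,0],"rot":[0,0,-0.9]},{"grip":255,"travel":[0,0,0],"rot":[0,0,-0.9]}]'
python3 -m inch '[{"grip":255,"travel":[0,0,0],"rot":[0,0,-0.9]},{"grip":255,"travel":[0,0,0],"rot":[0,0,-0.9]},{"grip":255,"travel":[0,0,0],"rot":[0,0,-0.9]},{"grip":255,"travel":[0,0,0],"rot":[0,0,-0.9]},{"grip":255,"travel":[0,0,0],"rot":[0,0,-0.9]},{"grip":255,"travel":[0,0,0],"rot":[0,0,-0.9]},{"grip":255,"travel":[0,0,0],"rot":[0,0,-0.9]},{"grip":255,"travel":[0,0,0],"rot":[0,0,-0.7]}]'
python3 - <<'E'
from h import *
import pickle
st=state();s=snapshot("wrist");pickle.dump((st,s),open("w3.pkl","wb"));save("w3.png",s)
R=np.array(st["orientation"]);print(np.degrees(np.arctan2(R[1,0],R[0,0]))-180,st["force"],st["torque"])
E
```

```text
t: 4.42
eef_pos: [0.4609, 0.0068, 0.1016]
orientation: [[-0.374, 0.927, 0.001], [0.927, 0.374, -0.001], [-0.001, 0.001, -1.0]]
force: [1.6, 0.0, 0.2]
grip_width: 0.0139
gripper_force: 30.0
t: 5.08
eef_pos: [0.4612, 0.0068, 0.1016]
orientation: [[0.225, 0.974, 0.002], [0.974, -0.225, -0.001], [-0.0, 0.002, -1.0]]
force: [2.9, 0.8, -0.3]
grip_width: 0.0139
gripper_force: 30.0
-102.995425206544 [ 2.92584259  0.76706313 -0.31616179] [ 0.19089495 -0.57246165  0.04678878]
```

View pics/w3.png

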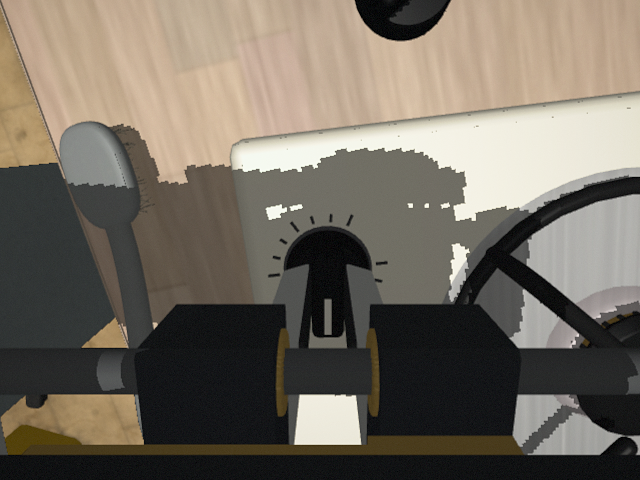

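The timer is gripped and has turned to about -103°. The strokes fan round the dial from (275,276) to (387,263). I'll fit the hob's yaw from them for the last correction.

```bash
python3 - <<'E'
from h import *
import pickle
def strokes(st,s,R):
    g=cv2.cvtColor(s["color"],cv2.COLOR_BGR2GRAY);bg=cv2.morphologyEx(g,cv2.MORPH_CLOSE,np.ones((15,15)))
    m=((bg.astype(int)-g>25)).astype(np.uint8);z=np.zeros_like(m);x0,y0,x1,y1=R;z[y0:y1,x0:x1]=m[y0:y1,x0:x1]
    n,l,t,c=cv2.connectedComponentsWithStats(z);P=[]
    for i in range(1,n):
        p=onz(s,*c[i],.06,st)
        if 5<t[i,4]<80:P.append(p[:2])
    return np.array(P)
from scipy.optimize import least_squares
for f,R in(("w1.pkl",(385,140,470,230)),("w3.pkl",(255,205,400,290))):
    st,s=pickle.load(open(f,"rb"));P=strokes(st,s,R)
    r=np.hypot(*(P-[.4608,.0066]).T);P=P[(r>.022)&(r<.036)]
    def res(x):
        d=P-x[:2];a=np.arctan2(d[:,1],d[:,0])-x[2];k=np.radians(20);e=(a+k/2)%k-k/2
        return np.r_[e*.028,(np.hypot(*d.T)-x[3])*.7]
    o=least_squares(res,[.4608,.0066,np.radians(-5.8),.028],loss="soft_l1",f_scale=.0005)
    print(f,len(P),o.x[:2].round(4),np.degrees(o.x[2]),o.x[3],o.cost,(P*1000).round(0).tolist())
E
```

```text
w1.pkl 15 [0.46   0.0059] -6.284244910201025 0.026582069857424732 6.0826108140466635e-06 [[436.0, 18.0], [442.0, 25.0], [449.0, 31.0], [433.0, 9.0], [442.0, 19.0], [458.0, 32.0], [434.0, -0.0], [468.0, 31.0], [438.0, -9.0], [446.0, -11.0], [444.0, -16.0], [452.0, -21.0], [462.0, -20.0], [471.0, -19.0], [478.0, -13.0]]
w3.pkl 9 [0.4601 0.0061] -6.247014736949328 0.02696023958461782 4.985276312696496e-07 [[467.0, 31.0], [476.0, 28.0], [458.0, 33.0], [449.0, 31.0], [442.0, 25.0], [436.0, 18.0], [487.0, 3.0], [433.0, 9.0], [484.0, -6.0]]
```

```bash
python3 -m inch '[{"grip":255,"travel":[0,0,0],"rot":[0,0,-0.65]},{"grip":255,"travel":[0,0,0],"rot":[0,0,0]},{"grip":150,"travel":[0,0,0],"rot":[0,0,0]},{"grip":150,"travel":[0,0,0],"rot":[0,0,0]},{"grip":150,"travel":[0,0,0],"rot":[0,0,0]},{"grip":150,"travel":[0,0,0.2],"rot":[0,0,0]},{"grip":150,"travel":[0,0,1],"rot":[0,0,0]},{"grip":150,"travel":[0,-0.5,1],"rot":[0,0,0]}]'
python3 -m inch '[{"grip":100,"travel":[0,-1,1],"rot":[0,0,0]},{"grip":100,"travel":[0,-1,1],"rot":[0,0,0]},{"grip":50,"travel":[0,-0.9,1],"rot":[0,0,0]},{"grip":50,"travel":[0,0,0],"rot":[0,0,0]}]'
python3 - <<'E'
from h import *
import pickle
st=state();s=snapshot("wrist");pickle.dump((st,s),open("w4.pkl","wb"));save("w4.png",s)
E
```

```text
t: 5.8
eef_pos: [0.4588, -0.0043, 0.1557]
orientation: [[0.274, 0.962, -0.004], [0.962, -0.274, 0.001], [0.0, -0.005, -1.0]]
force: [1.0, -0.3, -0.2]
grip_width: 0.0384
gripper_force: 0.0
t: 6.13
eef_pos: [0.4629, -0.0818, 0.2373]
orientation: [[0.279, 0.96, 0.009], [0.96, -0.279, -0.005], [-0.002, 0.01, -1.0]]
force: [0.8, -0.8, 1.1]
grip_width: 0.0619
gripper_force: 0.0
```

View pics/w4.png

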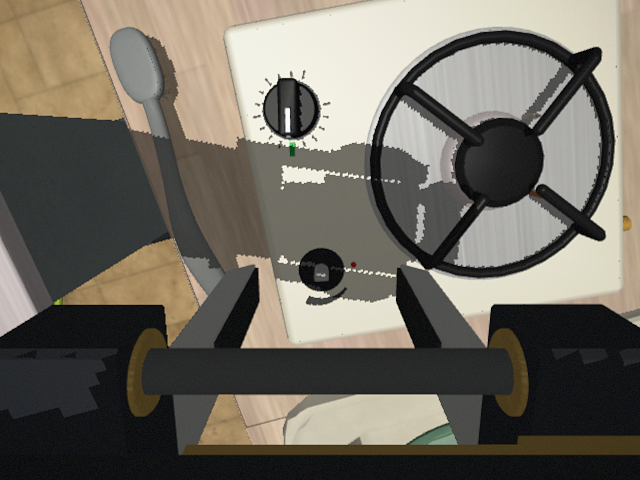

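The timer line at (287,120) now points at the green mark at (292,149). The spindle is at (321,270). Next I'll check the timer angle and measure the spindle's D.

```bash
python3 - <<'E'
from h import *
import pickle
st,s=pickle.load(open("w4.pkl","rb"));c=s["color"].astype(int)
def pts(m,R,z):
    x0,y0,x1,y1=R;v,u=np.where(m[y0:y1,x0:x1]);u=u+x0;v=v+y0
    return np.array([onz(s,a,b,z,st) for a,b in zip(u,v)]),u,v
P,u,v=pts(c.min(2)>120,(280,100,296,137),.099)
vx,vy=cv2.fitLine(P[:,:2].astype(np.float32),2,0,.01,.01)[:2,0];print("line",len(P),P.mean(0).round(4),np.degrees(np.arctan2(vy,vx)))
w=P.mean(0)[:2]
G,u,v=pts(c[:,:,1]-c[:,:,2]>40,(280,135,305,165),.06);g=G.mean(0)[:2];print("green",g.round(4))
A=np.array([.4605,.0064]);d=w-A;print("line via axis",np.degrees(np.arctan2(d[1],d[0])),"mark",np.degrees(np.arctan2(*(g-A)[::-1])))
# bar top from depth
T=np.array([dep(s,a,b,st) for b in range(70,145) for a in range(255,330)]);T=T[(T[:,2]>.094)&(T[:,2]<.104)]
print("timer bar",len(T),T.mean(0).round(4),cv2.minAreaRect(T[:,:2].astype(np.float32)*1000))
# spindle
A=cv2.resize(s["color"][245:300,295:350],(330,330),interpolation=cv2.INTER_CUBIC)
Z=np.clip((s["range_z"][245:300,295:350]-.29)/.05*255,0,255).astype(np.uint8);print(s["range_z"][270,321],s["range_z"][255:285:3,321].round(3),[dep(s,321,r,st)[2].round(3) for r in range(255,285,2)])
cv2.imwrite("pics/sp2.png",np.hstack([A,cv2.cvtColor(cv2.resize(Z,(330,330),interpolation=0),cv2.COLOR_GRAY2BGR)]))
T=np.array([dep(s,a,b,st) for b in range(250,292) for a in range(298,345)]);T=T[(T[:,2]>.077)&(T[:,2]<.09)]
print("spindle",len(T),T.mean(0).round(4),np.median(T[:,2]),cv2.minAreaRect(T[:,:2].astype(np.float32)*1000),cv2.minEnclosingCircle(T[:,:2].astype(np.float32)*1000))
E
```

```text
line 128 [ 0.4574 -0.0025  0.099 ] 73.33715
green [ 0.4518 -0.0217]
line via axis -109.08964182938271 mark -107.11438509403587
timer bar 1169 [0.4604 0.0059 0.0979] ((460.1966552734375, 5.864223480224609), (38.6257438659668, 14.271626472473145), 73.62249755859375)
0.33708388 [0.353 0.352 0.353 0.353 0.345 0.337 0.335 0.334 0.335 0.358] [np.float64(0.06), np.float64(0.061), np.float64(0.061), np.float64(0.06), np.float64(0.06), np.float64(0.065), np.float64(0.069), np.float64(0.076), np.float64(0.08), np.float64(0.08), np.float64(0.082), np.float64(0.081), np.float64(0.081), np.float64(0.081), np.float64(0.059)]
spindle 147 [ 0.4461 -0.1237  0.0806] 0.08091230034084795 ((445.95556640625, -123.87508392333984), (8.688344955444336, 11.324394226074219), 75.40465545654297) ((445.7401428222656, -124.95993041992188), 5.957561492919922)
```

View pics/sp2.png

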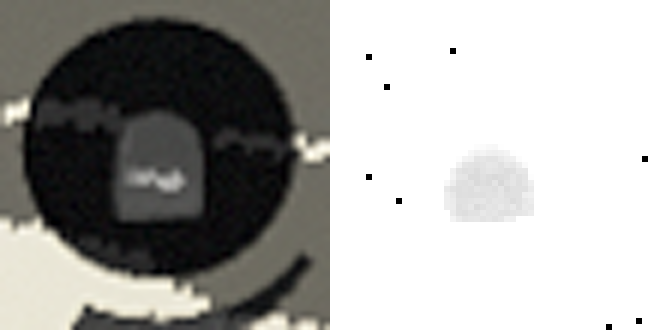

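The spindle flat faces the bottom of the image, about yaw -104°. The timer line is at -106.5° and the mark at -106.3°, so the timer is done. Next is the knob.

```bash
python3 -m inch '[{"grip":50,"travel":[0.04,0.93,-0.1],"rot":[0,0,0.8]},{"grip":50,"travel":[0.04,0.93,-0.1],"rot":[0,0,0.8]},{"grip":50,"travel":[0.04,0.93,-0.1],"rot":[0,0,0.8]},{"grip":50,"travel":[0.04,0.93,-0.1],"rot":[0,0,0.8]},{"grip":50,"travel":[0.04,0.93,-0.1],"rot":[0,0,0.8]},{"grip":50,"travel":[0.04,0.93,-0.1],"rot":[0,0,0.8]},{"grip":50,"travel":[0.04,0.93,-0.1],"rot":[0,0,0.8]}]' >/dev/null
python3 -m inch '[{"grip":50,"travel":[0.04,0.93,-0.1],"rot":[0,0,0.8]},{"grip":50,"travel":[0.04,0.93,-0.1],"rot":[0,0,0.8]},{"grip":50,"travel":[0.04,0.93,-0.1],"rot":[0,0,0.8]},{"grip":50,"travel":[0.04,0.93,-0.1],"rot":[0,0,0.8]},{"grip":50,"travel":[0.04,0.93,-0.1],"rot":[0,0,0.8]},{"grip":50,"travel":[0.04,0.93,-0.1],"rot":[0,0,0.8]},{"grip":50,"travel":[0,0,0],"rot":[0,0,0]}]'
cat > k.py <<'E'
from h import *
import pickle,sys
st=state();s=snapshot("wrist");pickle.dump((st,s),open(sys.argv[1]+".pkl","wb"));save(sys.argv[1]+".png",s)
c=s["color"].astype(int);v,u=np.mgrid[0:480,0:640];T=c2w(s,st)
d=s["range_z"];X=np.stack([(u-s["cx"])/s["fx"]*d,(v-s["cy"])/s["fy"]*d,d],-1)@T[:3,:3].T+T[:3,3]
near=np.hypot(X[...,0]-.475,X[...,1]-.219)<.045
t=X[near&(X[...,2]>.032)&(X[...,2]<.045)];print("top n",len(t),"z",np.median(t[:,2]),cv2.minAreaRect(t[:,:2].astype(np.float32)*1000))
m=near&(X[...,2]>.03)&(c.min(2)>130);w=X[m];print("white",w.mean(0).round(4),np.argwhere(m).mean(0)[::-1].round(1))
k=near&(X[...,2]>.012)&(X[...,2]<.022);k=X[k];print("skirt",len(k),np.median(k[:,2]),cv2.minEnclosingCircle(k[:,:2].astype(np.float32)*1000))
R=np.array(st["orientation"]);print("tool",np.array(st["eef_pos"]).round(4),np.degrees(np.arctan2(R[1,0],R[0,0])))
E
python3 k.py w5
```

```text
t: 7.35
eef_pos: [0.4712, 0.2275, 0.1964]
orientation: [[-0.592, 0.806, -0.004], [0.806, 0.592, 0.0], [0.003, -0.003, -1.0]]
force: [-1.2, 0.6, 0.5]
grip_width: 0.0756
gripper_force: 0.0
top n 827 z 0.03609020439134941 ((476.9851379394531, 220.94754028320312), (13.946314811706543, 39.02130889892578), 34.285648345947266)
white [0.4608 0.2143 0.1871] [271. 340.]
skirt 961 0.01606352512737791 ((477.0517578125, 221.06686401367188), 19.79220962524414)
tool [0.4712 0.2275 0.1964] 126.3270492259165
```

View pics/w5.png

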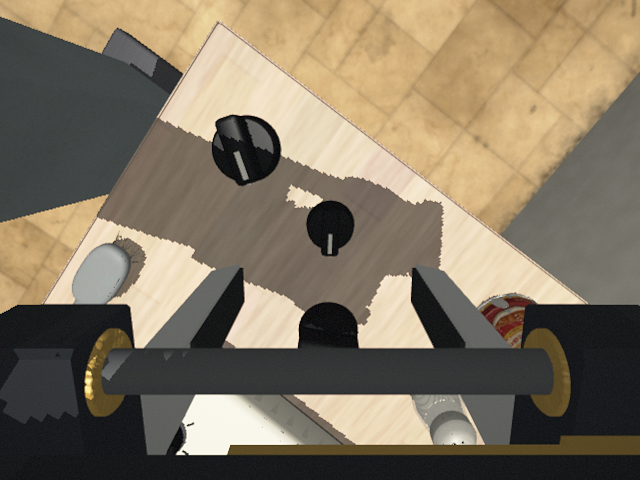

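The knob is at (330,228) with its white line at (330,244), towards the bottom of the image, so its yaw is -55.7°. Bar top at 36 mm, skirt top at 16 mm. Descending to grip it.

```bash
python3 -m inch '[{"grip":50,"travel":[0.12,-0.13,-0.5],"rot":[0,0,-0.2]},{"grip":50,"travel":[0.12,-0.13,-0.9],"rot":[0,0,-0.2]},{"grip":50,"travel":[0,0,-0.9],"rot":[0,0,0]},{"grip":50,"travel":[0,0,-0.9],"rot":[0,0,0]},{"grip":50,"travel":[0,0,-0.9],"rot":[0,0,0]},{"grip":80,"travel":[0,0,-0.9],"rot":[0,0,0]},{"grip":80,"travel":[0,0,-0.8],"rot":[0,0,0]},{"grip":80,"travel":[0,0,-0.45],"rot":[0,0,0]}]'
python3 -m inch '[{"grip":130,"travel":[0,0,-0.1],"rot":[0,0,0]},{"grip":130,"travel":[0,0,0],"rot":[0,0,0]},{"grip":130,"travel":[0,0,0],"rot":[0,0,0]}]'
```

```text
t: 8.07
eef_pos: [0.4771, 0.216, 0.0389]
orientation: [[-0.556, 0.831, -0.005], [0.831, 0.556, -0.001], [0.002, -0.005, -1.0]]
force: [-0.3, 0.6, 0.3]
grip_width: 0.0647
gripper_force: 0.0
t: 8.32
eef_pos: [0.4801, 0.2176, 0.0407]
orientation: [[-0.558, 0.83, 0.001], [0.83, 0.558, 0.0], [-0.001, 0.001, -1.0]]
force: [0.7, 0.2, 0.1]
grip_width: 0.0484
gripper_force: 0.0
```

```bash
python3 -m inch '[{"grip":130,"travel":[-0.1,0.13,-0.18],"rot":[0,0,0]},{"grip":130,"travel":[0,0,0],"rot":[0,0,0]},{"grip":130,"travel":[0,0,0],"rot":[0,0,0]}]'
```

```text
t: 8.57
eef_pos: [0.477, 0.2213, 0.0359]
orientation: [[-0.559, 0.829, 0.001], [0.829, 0.559, 0.0], [-0.0, 0.001, -1.0]]
force: [-0.6, 0.5, 0.8]
grip_width: 0.0463
gripper_force: 0.0
```

```bash
python3 -m inch '[{"grip":255,"travel":[0,0,0],"rot":[0,0,0]},{"grip":255,"travel":[0,0,0],"rot":[0,0,0]},{"grip":255,"travel":[0,0,0],"rot":[0,0,0]},{"grip":255,"travel":[0,0,0],"rot":[0,0,0]},{"grip":255,"travel":[0,0,0],"rot":[0,0,0]},{"grip":255,"travel":[0,0,0],"rot":[0,0,0]},{"grip":255,"travel":[0,0,0],"rot":[0,0,0]},{"grip":255,"travel":[0,0,0],"rot":[0,0,0]}]'
python3 -m inch '[{"grip":255,"travel":[0,0,0.5],"rot":[0,0,0]},{"grip":255,"travel":[0,0,1],"rot":[0,0,0]},{"grip":255,"travel":[0,0,1],"rot":[0,0,0]},{"grip":255,"travel":[0,0,1],"rot":[0,0,0]},{"grip":255,"travel":[0,0,1],"rot":[0,0,0]},{"grip":255,"travel":[0,0,0],"rot":[0,0,0]},{"grip":255,"travel":[0,0,0],"rot":[0,0,0]}]'
python3 - <<'E'
from h import *
import pickle
st=state();s=snapshot("wrist");pickle.dump((st,s),open("w6.pkl","wb"))
T=np.array(s["T_tool_cam"]);d=s["range_z"];v,u=np.mgrid[0:480,0:640]
X=np.stack([(u-s["cx"])/s["fx"]*d,(v-s["cy"])/s["fy"]*d,d],-1)@T[:3,:3].T+T[:3,3]
n=(abs(X[...,0])<.04)&(abs(X[...,1])<.03)
t=X[n&(X[...,2]>-.006)&(X[...,2]<.004)&(abs(X[...,1])<.008)];print("bar top in tool",len(t),t.min(0).round(4),t.max(0).round(4),np.median(t,0).round(4))
k=X[n&(X[...,2]>.014)&(X[...,2]<.024)];print("skirt",len(k),k.min(0).round(4),k.max(0).round(4),np.median(k,0).round(4))
save("w6.png",s,(220,150,440,330),3)
E
```

```text
t: 9.23
eef_pos: [0.477, 0.221, 0.0355]
orientation: [[-0.558, 0.83, 0.0], [0.83, 0.558, 0.0], [-0.0, 0.0, -1.0]]
force: [0.1, 0.3, 0.2]
grip_width: 0.0137
gripper_force: 30.0
t: 9.82
eef_pos: [0.4779, 0.2212, 0.1498]
orientation: [[-0.559, 0.829, 0.004], [0.829, 0.559, 0.001], [-0.001, 0.003, -1.0]]
force: [0.3, 0.5, -1.8]
grip_width: 0.013
gripper_force: 30.0
bar top in tool 3014 [-0.0198 -0.008  -0.006 ] [0.0198 0.008  0.004 ] [ 0.0022 -0.0008 -0.0006]
skirt 997 [ 0.0063 -0.0196  0.014 ] [0.0202 0.0178 0.024 ] [ 0.0133 -0.0012  0.0197]
```

View pics/w6.png

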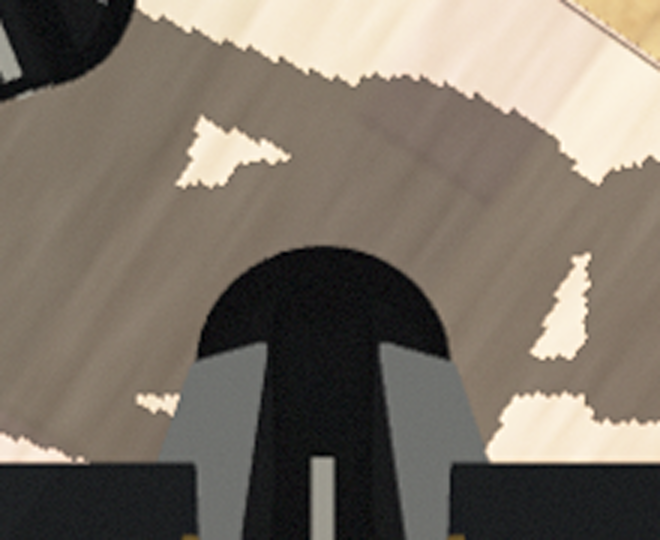

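The knob is held upright and centred. Its skirt edge is 20 mm from the TCP and the white line is towards the bottom of the image. Carrying it to the spindle.

```bash
python3 -m inch '[{"grip":255,"travel":[-0.08,-0.9,0.1],"rot":[0,0,-0.64]},{"grip":255,"travel":[-0.08,-0.9,0.1],"rot":[0,0,-0.64]},{"grip":255,"travel":[-0.08,-0.9,0.1],"rot":[0,0,-0.64]},{"grip":255,"travel":[-0.08,-0.9,0.1],"rot":[0,0,-0.64]},{"grip":255,"travel":[-0.08,-0.9,0],"rot":[0,0,-0.64]},{"grip":255,"travel":[-0.08,-0.9,0],"rot":[0,0,-0.64]},{"grip":255,"travel":[-0.08,-0.9,0],"rot":[0,0,-0.64]},{"grip":255,"travel":[-0.08,-0.9,0],"rot":[0,0,-0.64]}]' >/dev/null
python3 -m inch '[{"grip":255,"travel":[-0.08,-0.95,0],"rot":[0,0,-0.64]},{"grip":255,"travel":[-0.08,-0.95,0],"rot":[0,0,-0.64]},{"grip":255,"travel":[-0.08,-0.95,0],"rot":[0,0,-0.64]},{"grip":255,"travel":[-0.08,-0.95,0],"rot":[0,0,-0.64]},{"grip":255,"travel":[-0.08,-0.95,0],"rot":[0,0,-0.64]},{"grip":255,"travel":[-0.08,-0.95,0],"rot":[0,0,-0.64]},{"grip":255,"travel":[-0.08,-0.92,0],"rot":[0,0,-0.64]}]' >/dev/null
python3 -m inch '[{"grip":255,"travel":[0,0,0],"rot":[0,0,0]},{"grip":255,"travel":[0,0,0],"rot":[0,0,0]},{"grip":255,"travel":[0,0,0],"rot":[0,0,0]},{"grip":255,"travel":[0,0,0],"rot":[0,0,0]}]'
python3 - <<'E'
from h import *
R=np.array(state()["orientation"]);print(np.degrees(np.arctan2(R[1,0],R[0,0])))
E
```

```text
t: 11.45
eef_pos: [0.4465, -0.1233, 0.1571]
orientation: [[0.241, 0.97, -0.001], [0.97, -0.241, 0.001], [0.001, -0.002, -1.0]]
force: [0.3, -0.4, -0.9]
grip_width: 0.0136
gripper_force: 30.0
76.04793137772776
```

```bash
python3 -m inch '[{"grip":255,"travel":[0,-0.06,-0.7],"rot":[0,0,0]},{"grip":255,"travel":[0,0,-0.7],"rot":[0,0,0]},{"grip":255,"travel":[0,0,0],"rot":[0,0,0]},{"grip":255,"travel":[0,0,0],"rot":[0,0,0]}]'
python3 -m inch '[{"grip":255,"travel":[0,0,-0.1],"rot":[0,0,0]},{"grip":255,"travel":[0,0,-0.1],"rot":[0,0,0]},{"grip":255,"travel":[0,0,-0.1],"rot":[0,0,0]},{"grip":255,"travel":[0,0,0],"rot":[0,0,0]},{"grip":255,"travel":[0,0,0],"rot":[0,0,0]}]'
```

```text
t: 11.78
eef_pos: [0.4462, -0.1248, 0.1222]
orientation: [[0.241, 0.97, -0.002], [0.97, -0.241, 0.001], [0.001, -0.002, -1.0]]
force: [0.1, 0.7, 0.2]
grip_width: 0.0137
gripper_force: 30.0
t: 12.2
eef_pos: [0.447, -0.126, 0.1156]
orientation: [[0.243, 0.97, 0.0], [0.97, -0.243, 0.0], [0.0, 0.0, -1.0]]
force: [-0.5, 0.0, -0.5]
grip_width: 0.0139
gripper_force: 30.0
```

```bash
python3 -m inch '[{"grip":255,"travel":[0,0.01,-0.1],"rot":[0,0,0]},{"grip":255,"travel":[0,0,-0.1],"rot":[0,0,0]},{"grip":255,"travel":[0,0,0],"rot":[0,0,0]},{"grip":255,"travel":[0,0,0],"rot":[0,0,0]}]'
```

```text
t: 12.53
eef_pos: [0.4467, -0.1255, 0.1101]
orientation: [[0.243, 0.97, -0.0], [0.97, -0.243, 0.001], [0.0, -0.0, -1.0]]
force: [1.3, 1.2, 0.1]
grip_width: 0.0137
gripper_force: 30.0
```

The knob is 7 mm onto the spindle with no axial load, so the flats match. Continuing down to home.

```bash
python3 -m inch '[{"grip":255,"travel":[0,0,-0.1],"rot":[0,0,0]},{"grip":255,"travel":[0,0,-0.1],"rot":[0,0,0]},{"grip":255,"travel":[0,0,-0.08],"rot":[0,0,0]},{"grip":255,"travel":[0,0,0],"rot":[0,0,0]},{"grip":255,"travel":[0,0,0],"rot":[0,0,0]}]'
python3 -m inch '[{"grip":255,"travel":[0,0,-0.05],"rot":[0,0,0]},{"grip":255,"travel":[0,0,-0.05],"rot":[0,0,0]},{"grip":255,"travel":[0,0,0],"rot":[0,0,0]},{"grip":255,"travel":[0,0,0],"rot":[0,0,0]}]'
```

```text
t: 12.95
eef_pos: [0.4469, -0.1256, 0.1036]
orientation: [[0.243, 0.97, -0.0], [0.97, -0.243, 0.001], [0.0, -0.0, -1.0]]
force: [-1.3, 4.5, 3.6]
grip_width: 0.0141
gripper_force: 30.0
t: 13.28
eef_pos: [0.4469, -0.1256, 0.1011]
orientation: [[0.243, 0.97, -0.0], [0.97, -0.243, 0.0], [0.0, -0.0, -1.0]]
force: [-1.4, 3.8, 5.1]
grip_width: 0.0134
gripper_force: 30.0
```

```bash
python3 -m inch '[{"grip":255,"travel":[0,0.02,-0.08],"rot":[0,0,0]},{"grip":255,"travel":[0,0,-0.08],"rot":[0,0,0]},{"grip":255,"travel":[0,0,0],"rot":[0,0,0]},{"grip":255,"travel":[0,0,0],"rot":[0,0,0]}]'
python3 -m inch '[{"grip":255,"travel":[0,0,-0.06],"rot":[0,0,0]},{"grip":255,"travel":[0,0,0],"rot":[0,0,0]},{"grip":255,"travel":[0,0,0],"rot":[0,0,0]}]'
```

```text
t: 13.62
eef_pos: [0.4473, -0.1256, 0.099]
orientation: [[0.242, 0.97, -0.001], [0.97, -0.242, -0.0], [-0.001, -0.001, -1.0]]
force: [-8.0, 5.7, 18.9]
grip_width: 0.0138
gripper_force: 30.0
t: 13.87
eef_pos: [0.4474, -0.1257, 0.0988]
orientation: [[0.242, 0.97, -0.001], [0.97, -0.242, -0.0], [-0.001, -0.001, -1.0]]
force: [-10.2, 7.3, 27.4]
grip_width: 0.0137
gripper_force: 30.0
```

Force rises to 27 N at the stop, after 5 mm of travel. I'll ease the load slightly and check the result.

```bash
python3 -m inch '[{"grip":255,"travel":[-0.03,0.03,0.03],"rot":[0,0,0]},{"grip":255,"travel":[0,0,0],"rot":[0,0,0]},{"grip":255,"travel":[0,0,0],"rot":[0,0,0]},{"grip":255,"travel":[0,0,0],"rot":[0,0,0]}]'
python3 - <<'E'
from h import *
st=state();s=snapshot("wrist");a=snapshot("scene");b=snapshot("top")
T=np.array(s["T_tool_cam"]);d=s["range_z"];v,u=np.mgrid[0:480,0:640]
X=np.stack([(u-s["cx"])/s["fx"]*d,(v-s["cy"])/s["fy"]*d,d],-1)@T[:3,:3].T+T[:3,3]
n=(abs(X[...,0])<.04)&(abs(X[...,1])<.03)
t=X[n&(X[...,2]>-.006)&(X[...,2]<.004)&(abs(X[...,1])<.008)];print("bar top tool z",np.median(t,0).round(4))
k=X[n&(X[...,2]>.014)&(X[...,2]<.024)&(X[...,0]>.008)];print("skirt tool z",len(k),np.median(k[:,2]).round(4))
W=c2w(s,st);Y=np.stack([(u-s["cx"])/s["fx"]*d,(v-s["cy"])/s["fy"]*d,d],-1)@W[:3,:3].T+W[:3,3]
t=Y[(np.hypot(Y[...,0]-.4605,Y[...,1]-.006)<.024)&(Y[...,2]>.094)&(Y[...,2]<.104)]
if len(t)>50:print("timer bar",len(t),cv2.minAreaRect(t[:,:2].astype(np.float32)*1000))
A=cv2.resize(s["color"],(480,360));B=cv2.resize(a["color"][140:380,160:480],(480,360))
C=cv2.resize(b["color"][140:360,180:440],(480,360))
cv2.imwrite("pics/end.png",cv2.resize(np.vstack([np.hstack([A,B]),np.hstack([C,C*0])]),(800,600)))
print(st["t"],st["force"])
E
```

```text
t: 14.2
eef_pos: [0.4472, -0.1255, 0.099]
orientation: [[0.242, 0.97, 0.001], [0.97, -0.242, -0.002], [-0.002, 0.001, -1.0]]
force: [-7.2, 3.9, 20.5]
grip_width: 0.0139
gripper_force: 30.0
bar top tool z [ 0.0013 -0.0009 -0.0006]
skirt tool z 890 0.0196
timer bar 151 ((454.8628845214844, -12.61088752746582), (1.785634160041809, 12.143586158752441), 76.43634796142578)
14.2 [-7.16102463  3.88004923 20.54357616]
```

View pics/end.png

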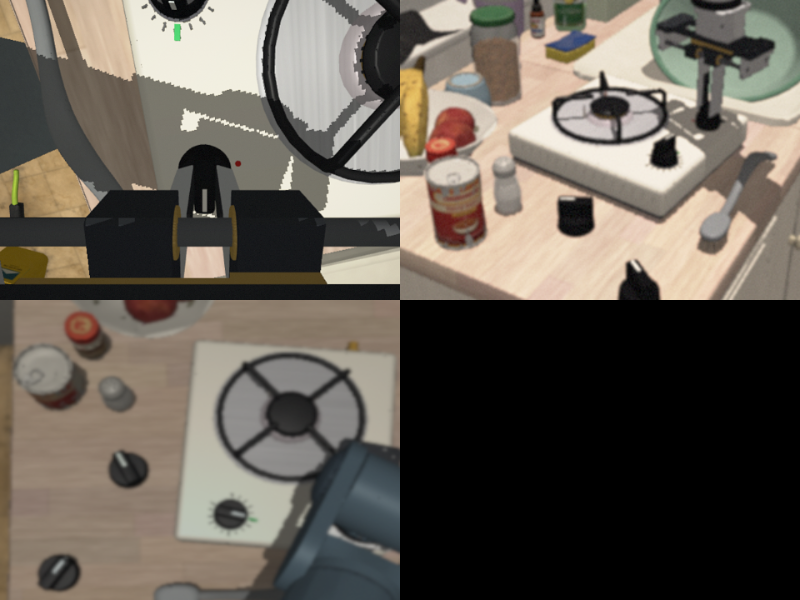

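The timer is still on the mark and the bystanders are where they were. The knob hasn't slipped in the grip, but the heights suggest it may be 1.5 mm short, so I'll check its height against the panel and look for anything fouling the gripper.

```bash
python3 - <<'E'
from h import *
st=state();s=snapshot("wrist")
W=c2w(s,st);T=np.array(s["T_tool_cam"]);d=s["range_z"];v,u=np.mgrid[0:480,0:640]
C=np.stack([(u-s["cx"])/s["fx"]*d,(v-s["cy"])/s["fy"]*d,d],-1);Y=C@W[:3,:3].T+W[:3,3];X=C@T[:3,:3].T+T[:3,3]
ok=d>0
sk=ok&(X[...,0]>.010)&(X[...,0]<.0205)&(abs(X[...,1])<.018)&(X[...,2]>.014)&(X[...,2]<.024)
r=np.hypot(X[...,0],X[...,1]);pan=ok&(r>.024)&(r<.04)&(X[...,0]>.005)&(X[...,2]>.03)
bar=ok&(X[...,0]>.003)&(X[...,0]<.019)&(abs(X[...,1])<.006)&(abs(X[...,2])<.006)
print("skirt z",np.median(Y[sk][:,2]),"panel z",np.median(Y[pan][:,2]),pan.sum(),"bar z",np.median(Y[bar][:,2]))
tm=np.hypot(Y[...,0]-.4605,Y[...,1]-.006)
q=ok&(tm<.02)&(Y[...,2]>.07);print("timer hist",np.histogram(Y[q][:,2],np.arange(.07,.104,.002)))
for y0,y1,x0,x1 in((310,330,170,250),(310,330,420,500)):
    print("block tool",np.median(X[y0:y1,x0:x1].reshape(-1,3),0).round(3),"z range",X[y0:y1,x0:x1,2].min().round(3),X[y0:y1,x0:x1,2].max().round(3))
print("skirt front edge toolx",X[sk][:,0].max(),"skirt tilt fit",np.linalg.lstsq(np.c_[X[sk][:,:2],np.ones(sk.sum())],X[sk][:,2],rcond=None)[0].round(3))
E
```

```text
skirt z 0.07913984145652564 panel z 0.059354984495545826 5894 bar z 0.09957665998200196
timer hist (array([ 37,  56, 107, 244, 126,  38,  37,  32,  40,  40,  25,  39,  57,
        51,   1,   0]), array([0.07 , 0.072, 0.074, 0.076, 0.078, 0.08 , 0.082, 0.084, 0.086,
       0.088, 0.09 , 0.092, 0.094, 0.096, 0.098, 0.1  , 0.102]))
block tool [ 0.033 -0.022 -0.092] z range -0.162 0.069
block tool [ 0.033  0.022 -0.092] z range -0.162 0.041
skirt front edge toolx 0.0191170552642249 skirt tilt fit [-0.018  0.001  0.02 ]
```

```bash
python3 -m inch '[{"grip":255,"travel":[-0.04,0.03,0],"rot":[0,0,0]},{"grip":255,"travel":[0,0,0],"rot":[0,0,0.4]},{"grip":255,"travel":[0,0,0],"rot":[0,0,-0.4]},{"grip":255,"travel":[0,0,0],"rot":[0,0,-0.4]},{"grip":255,"travel":[0,0,0],"rot":[0,0,0.4]},{"grip":255,"travel":[0,0,0],"rot":[0,0,0]},{"grip":255,"travel":[0,0,0],"rot":[0,0,0]}]'
python3 -m inch '[{"grip":255,"travel":[0,0,-0.05],"rot":[0,0,0]},{"grip":255,"travel":[0,0,-0.03],"rot":[0,0,0]},{"grip":255,"travel":[0,0,0],"rot":[0,0,0]},{"grip":255,"travel":[0,0,0],"rot":[0,0,0]}]'
```

```text
t: 14.98
eef_pos: [0.447, -0.1254, 0.0991]
orientation: [[0.242, 0.97, 0.004], [0.97, -0.242, -0.004], [-0.003, 0.004, -1.0]]
force: [-4.0, 2.4, 16.9]
grip_width: 0.0137
gripper_force: 30.0
t: 15.32
eef_pos: [0.4473, -0.1255, 0.0988]
orientation: [[0.242, 0.97, 0.003], [0.97, -0.242, -0.003], [-0.003, 0.003, -1.0]]
force: [-10.1, 5.4, 29.1]
grip_width: 0.0137
gripper_force: 30.0
```

```bash
Z='{"grip":255,"travel":[0,0,0],"rot":[0,0,0]}'; 
python3 -m inch '[{"grip":255,"travel":[0,0,0.1],"rot":[0,0,0]},{"grip":255,"travel":[0,0,0.06],"rot":[0,0,0]},{"grip":255,"travel":[0,0,0],"rot":[0,0,0]},{"grip":255,"travel":[0,0,0],"rot":[0,0,0]}]' | grep -E 'eef|^force'
python3 -m inch '[{"grip":255,"travel":[0,0,0.06],"rot":[0,0,0]},{"grip":255,"travel":[0,0,0],"rot":[0,0,0]},{"grip":255,"travel":[0,0,0],"rot":[0,0,0]}]' | grep -E 'eef|^force'
python3 -m inch '[{"grip":255,"travel":[0,0,0.06],"rot":[0,0,0]},{"grip":255,"travel":[0,0,0],"rot":[0,0,0]},{"grip":255,"travel":[0,0,0],"rot":[0,0,0]}]' | grep -E 'eef|^force'
python3 -m inch '[{"grip":255,"travel":[0,0,0.06],"rot":[0,0,0]},{"grip":255,"travel":[0,0,0],"rot":[0,0,0]},{"grip":255,"travel":[0,0,0],"rot":[0,0,0]}]' | grep -E 'eef|^force'
python3 -m inch '[{"grip":255,"travel":[0,0,0.06],"rot":[0,0,0]},{"grip":255,"travel":[0,0,0],"rot":[0,0,0]},{"grip":255,"travel":[0,0,0],"rot":[0,0,0]}]' | grep -E 'eef|^force'
```

```text
eef_pos: [0.4468, -0.1253, 0.0998]
force: [-0.2, 0.6, 6.5]
eef_pos: [0.4468, -0.1253, 0.1011]
force: [-0.9, -0.3, 5.8]
eef_pos: [0.4466, -0.1251, 0.1023]
force: [2.5, -2.4, 4.5]
eef_pos: [0.4458, -0.1243, 0.1031]
force: [3.9, -2.6, 4.1]
eef_pos: [0.4457, -0.1242, 0.1044]
force: [3.1, -3.8, 2.5]
```

The spring force runs over a full 5 mm stroke (about 4 N at z = 0.104 to 8 N at 0.099), then hits a hard stop. So the knob is home and the valve bottoms out. Pressing in again to finish.

```bash
python3 -m inch '[{"grip":255,"travel":[0,0,-0.07],"rot":[0,0,0]},{"grip":255,"travel":[0,0,-0.07],"rot":[0,0,0]},{"grip":255,"travel":[0,0,-0.07],"rot":[0,0,0]},{"grip":255,"travel":[0,0,-0.07],"rot":[0,0,0]},{"grip":255,"travel":[0,0,-0.07],"rot":[0,0,0]},{"grip":255,"travel":[0,0,0],"rot":[0,0,0]},{"grip":255,"travel":[0,0,0],"rot":[0,0,0]},{"grip":255,"travel":[0,0,0],"rot":[0,0,0]}]'
```

```text
t: 17.32
eef_pos: [0.4462, -0.1244, 0.0988]
orientation: [[0.242, 0.97, 0.0], [0.97, -0.242, -0.001], [-0.001, 0.0, -1.0]]
force: [-5.0, 0.9, 27.4]
grip_width: 0.0138
gripper_force: 30.0
```

```bash
python3 -m inch '[{"grip":255,"travel":[0,0,0.02],"rot":[0,0,0]},{"grip":255,"travel":[0,0,0],"rot":[0,0,0]},{"grip":255,"travel":[0,0,0],"rot":[0,0,0]}]' && python3 -c "
from station import *
print(sign_off())"
```

```text
t: 17.57
eef_pos: [0.4461, -0.1243, 0.0989]
orientation: [[0.242, 0.97, 0.0], [0.97, -0.242, -0.001], [-0.001, 0.001, -1.0]]
force: [-3.8, -0.0, 24.2]
grip_width: 0.0134
gripper_force: 30.0
the job is handed in; nothing more can be done
None
```

I handed the job in at 17.6 s: the timer line is within about 0.3° of the green mark, and the smallest knob is on the spindle and held against the valve stop at 24 N. The tin, shaker and jar are where they were. Camera heights put the knob about 1–2 mm higher than expected, but the spring force over the full 5 mm stroke indicates it is fully home.

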